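# Send the stapling carrier home and latch it

### The arm

A 7-joint arm with a two-finger parallel gripper is mounted at the origin on the work surface. World frame = base frame: x ahead of the robot, y to its left, z up, the work surface at z = 0. Lengths are in m, angles in degrees, forces in N, time in s.
With the tool pointing down it reaches from about 0.4 to 0.75 m from the base axis. Payload 19.5 kg.
Tool frame: the origin (TCP) lies on the centre line of the jaws, within the pads' length; the fingertips stand 8 mm ahead of it and the grasp point (between the pads) lies 11 mm behind it; z points along the fingers, y is the direction in which the jaws open and shut (so a half turn about z gives the same grasp; the last joint's range is limited). The gripper opens to 85 mm and grips with 20 to 120 N. Pads are 22 mm wide; open, the fingers measure 114 mm over their backs; the gripper's body (76 mm by 85 mm) begins 54 mm behind the grasp point. The pads swing forward as they close: fully open they stand 13 mm farther back than shut.
Start: joints at [68.6, 40.479, -1.581, 85.061, 1.261, 54.483, -4.326], TCP at [0.187, -0.544, 0.239] pointing down, gripper open.
Joint ranges: [-155.06, 155.06], [-18.47, 123.98], [-90, 86.84], [0, 140.48], [-83.41, 263.41], [0, 116], [-161.91, 161.91]. Speed limits (degrees/s): [108.29, 108.29, 147.25, 147.25, 172.46, 172.46, 172.46].

### API

Orientations are given as a 3x3 rotation matrix whose columns are the frame's x, y, z axes.
In Python, from bench import * gives the robot as it stands. The module is installed in compiled form; this text tells all that it offers.
- The arm moves only by the shell command python3 -m pendant 'ROWS' [FORCE]. ROWS is JSON, one flat list of numbers, 7 for each row, row after row: the turn, a rotation vector about the world's x, y, z in degrees, then the shift along the world's x, y, z in cm, then the closure, from 0 (fully open) to 1 (shut). In form: [rx, ry, rz, dx, dy, dz, claw, rx, ry, rz, dx, dy, dz, claw, ...]. A call has 1 to 8 rows; each row is the pose to reach, as a shift and turn from the pose measured when the call began; what a row does not reach only later rows make up. A row lasts 1/12 s, in which the tool goes at most 41.7 mm and 7.16 degrees, less where a joint would pass 70% of its speed; a pose out of reach is approached as far as the arm can. A call with a gripper value outside its range is refused whole. The fingers move at their own pace and stop on an object; FORCE is the grip in N (left out, the last holds). Time passes only in rows, so rows that repeat a pose let the fingers close. It gives the time, the measured TCP pose, the force and the opening at its end, in the units of the state.
- read_state(): the state, without advancing time (a new reading comes with each control period).
- grab_frame(name): name is "side" or "top"; returns a dict with "frame" (480x640x3 uint8, red, green, blue), "depth" (480x640 float32, m along the optical axis (not along the pixel's ray), 0 where there is no reading), "vfov" (degrees; the focal length in pixels is half the picture's height over the tangent of half this angle, whatever the lens; pixels are square), "cx", "cy" (the principal point, pixels), "dist_coeffs" ([k1, k2, p1, p2, k3] as OpenCV has them; the pictures are not rectified), "rvec" (rotation vector, rad) and "tvec" (3), from world to camera coordinates, as OpenCV has them. Camera axes: x right, y down, z forward; pixel columns grow to the right and rows downward; lengths in m; the calibration is good to about 2 mm. A picture is of the moment at which its call begins.
- job_done(): hands the job in, once; it reports no verdict.
The state is a dict: "t": time; "joint_pos": joint angles; "qvel": joint speeds; "joint_torque": joint torques, N m; "ee_pos": TCP position; "tool_rot": TCP orientation; "ft_force": force on the tool from outside, world axes, zero at the start; "torque": the same for the moment, N m; "width": finger opening in m.
Only numpy, scipy, OpenCV 4.12 (cv2) and the standard library are available. Lean on these libraries where they do the work, as an engineer would, in place of code of your own. Each camera call takes 0.05 s, during which the arm holds its last target.

### The job

Pick the loose offcut out of the jig's track and put it in the grey scrap box. Then slide the wooden carrier, flat on its base, along the track under the gantry until it rests fully home against the end stop, pushing on the pad in the middle of its crossbar because it jams when pushed off-centre, and swing the latch fully shut behind it. Leave the other things on the bench where they are.

Things in the scene. Friction and masses are not known exactly. Their poses are not given: they have to be found in the camera images.
- jig: Fixed wooden stapling jig. Origin: on the track's centre line at the underside of the 10 mm base board, straight below the crossbar's back when the carrier is home. x = the carrier's direction of travel to home, z up. In this frame (mm): two dry wooden rails along x, inner faces y = +-90, 20 wide, z 10 to 30, x -310 to 130; end stop across the track, face at x = 96, z 10 to 40.
- gantry (a point): Middle of the rear lower edge of the dark steel gantry beam. Jig frame (mm): beam x -23 to 35, y +-157, z 85 to 100; feet at y = +-145; staple head on its middle, y +-30, x -4 to 62, up to z 235. The beam overhangs the home push pad by 15 mm: a gripper pointing straight down cannot follow the carrier home; lean it 40 to 45 degrees, fingertips ahead.
- carrier_push (a point): Middle of the flat steel push pad on the carrier's back, half-way up, 20 mm above the carrier's underside; x towards home, z up. The pad is 24 mm wide, 40 mm tall and stands 8 mm out from the crossbar's back, so home is x = -8 mm in the jig's frame. Pushed square on the pad the carrier slides freely (3 to 10 N); pushed on the crossbar beside the pad it skews and jams between the rails.
- carrier: The loose carrier, about 0.55 kg; origin at the bottom middle of the crossbar's back, x towards home. Wooden crossbar 177.6 mm wide between the rails, 64 mm long in travel, 40 mm tall, with a 12 mm thick two-lobed plywood panel fixed ahead of it, whose front lies 96 mm ahead of the crossbar's back.
- offcut_center (a point): Centre of a loose wooden offcut 55 x 28 x 26 mm (its x, y, z), 30 g, lying on the base board in the track between carrier and gantry.
- offcut: The same offcut; origin at the centre of its underside.
- scrap_box: Fixed grey open scrap box 150 x 150 mm, 65 mm tall, walls and floor 6 mm; origin at the centre of its underside.
- latch (a joint): Flat steel latch crank that turns about a vertical pivot on the rail at the jig's -y side, angle in rad; 0 (or a little below) = open, its blocking arm lying along the rail; 1.57 = fully shut, the arm across the track 6 mm behind the crossbar when home (it cannot shut unless the carrier is home). Grows clockwise seen from above. Stays where it is left; about 1.5 N at the grip turns it.
- latch_pivot (a point): The latch's pivot axis, at the top of the rail (z 30 mm). Axes as the jig's.
- latch_grip (a point): Centre of the latch's upright round black grip, 18 mm diameter, 68 mm tall (z 47 to 115 mm), this point at z 90 mm, 90 mm from the pivot axis. Seen from the pivot it stands at 220 degrees minus the joint angle, counted counter-clockwise from the jig's x axis. The grip turns with the crank; it is round, so it may turn within the fingers.
- glue_mid (a point): Bystander to leave alone: white glue bottle, 52 mm across, 150 mm tall, standing.
- hammer_mid (a point): Bystander to leave alone: hammer lying flat.
- brush_mid (a point): Bystander to leave alone: brush lying flat.
- tape_mid (a point): Bystander to leave alone: roll of paper tape, 90 mm across, 24 mm tall, lying flat.
- wood_block_mid (a point): Bystander to leave alone: loose wooden block 90 x 45 x 30 mm, lying flat.
- mug_mid (a point): Bystander to leave alone: blue mug, 85 mm tall.
- screwdriver_mid (a point): Bystander to leave alone: screwdriver lying flat.
Not all that is in view belongs to the job. Of the things shaped like the offcut, the wooden one is meant. There is more than one size of the carrier; the one meant has the size given above.

How it is judged (in metres and radians):
On the way, in this order (a step that is already met when the one before it is completed fails the run):
1. the offcut lies in the scrap box, let go (x of offcut_center in the frame of scrap_box between -0.07 and 0.07 m and y of offcut_center in the frame of scrap_box between -0.07 and 0.07 m and z of offcut_center in the frame of scrap_box below 0.06 m and contact force between offcut and the fingers below 0.05 N), for 0.2 s.
2. the carrier is fully home against the end stop (x of carrier_push in the frame of jig between -0.013 and 0.002 m and angle between the x axis of carrier_push and the x axis of jig, either way round below 0.06 rad and z of carrier_push in the frame of jig between 0.02 and 0.036 m), for 0.2 s.
3. the latch is shut behind the carrier (value of joint latch above 1.45 rad), for 0.2 s.
At the end, for the whole second after the job is handed in: The offcut lies at rest in the scrap box; the carrier lies flat in the track within 5 mm of fully home and within 0.06 rad of straight; the latch is turned to at least 1.45 rad (all of step 2 and x of offcut_center in the frame of scrap_box between -0.07 and 0.07 m and y of offcut_center in the frame of scrap_box between -0.07 and 0.07 m and z of offcut_center in the frame of scrap_box below 0.06 m and value of joint latch above 1.45 rad and linear speed of carrier below 0.01 m/s and linear speed of offcut below 0.02 m/s); the robot touches nothing.
It fails at once if the carrier is lifted more than 12 mm off the base board (z of carrier_push in the frame of jig above 0.042 m).
It fails at once if another thing on the bench is moved more than 30 mm (distance of any of glue_mid, hammer_mid, brush_mid, tape_mid, wood_block_mid, mug_mid, screwdriver_mid from where it was at the start of the episode above 0.03 m).
It also fails if it takes over 67 s, if anything falls off the work surface, if the arm or the gripper's body presses on something with over 40 N, if the wrist force passes 120 N, or if a joint passes its speed limit or range.

## Working session

There is one attempt and no reset: what is moved stays moved. The work goes in short steps, Python scripts to look and compute and a shell command to move; the robot and the scene stay as the last step left them, time stands still between calls to the robot, and variables do not carry over. Pictures are saved under pics/ and viewed, and the job is handed in when it is done.

```bash
mkdir -p pics
cat > h.py <<'E'
from bench import *
import numpy as np, cv2
def snap(n,tag):
    g=grab_frame(n); cv2.imwrite(f'pics/{tag}.png',g['frame'][:,:,::-1]); np.savez(f'pics/{tag}.npz',**{k:np.array(v) for k,v in g.items()}); return g
def load(tag): return dict(np.load(f'pics/{tag}.npz'))
def K(g):
    f=240/np.tan(np.radians(float(g['vfov']))/2); return np.array([[f,0,float(g['cx'])],[0,f,float(g['cy'])],[0,0,1]])
def ray(g,u,v):
    p=cv2.undistortPoints(np.array([[[u,v]]],float),K(g),g['dist_coeffs'])[0,0]; R=cv2.Rodrigues(g['rvec'])[0]
    return R, np.array([p[0],p[1],1.])
def P(g,u,v,z=None):
    R,d=ray(g,u,v); t=np.ravel(g['tvec']); c=-R.T@t; w=R.T@d
    if z is None:
        D=g['depth'][int(v)-1:int(v)+2,int(u)-1:int(u)+2]; s=np.median(D[D>0]) if (D>0).any() else np.nan
    else: s=(z-c[2])/w[2]
    return c+s*w
def crop(tag,u0,v0,u1,v1,s,out):
    im=cv2.imread(f'pics/{tag}.png')[v0:v1,u0:u1]; cv2.imwrite(f'pics/{out}.png',cv2.resize(im,None,fx=s,fy=s,interpolation=cv2.INTER_CUBIC))
def proj(g,X): return cv2.projectPoints(np.array(X,float).reshape(-1,1,3),g['rvec'],g['tvec'],K(g),g['dist_coeffs'])[0][:,0]
E
python3 -c "
from h import *
for n in ['side','top']:
    g=snap(n,n+'0'); print(n,g['vfov'],g['cx'],g['cy'],g['dist_coeffs'],-cv2.Rodrigues(g['rvec'])[0].T@np.ravel(g['tvec']))
print(read_state())"
```

```text
side 52.737409247916375 318.98759997364954 224.31180214625542 [-0.11462235  0.          0.          0.          0.        ] [0.121885   0.83138644 1.06616963]
top 46.31001239414299 318.5272583206693 242.21407809219986 [-0.02345761  0.          0.          0.          0.        ] [0.38964831 0.00274031 1.24604186]
{'t': 0.1, 'joint_pos': array([68.59979012, 40.51024466, -1.5815323 , 85.0810808 ,  1.25808039,
       54.4821314 , -4.3248046 ]), 'qvel': array([ 0.08411101, -0.08393355,  0.08738873, -0.10151978,  0.08378739,
       -0.015078  ,  0.02609341]), 'joint_torque': array([ 1.51764987e-03, -8.84298563e+01,  1.23637006e+00, -2.36460918e+01,
        1.69777736e-02,  4.98761874e-03, -3.41829059e-05]), 'ee_pos': array([ 0.18723654, -0.5434228 ,  0.2388781 ]), 'tool_rot': array([[ 9.45462135e-01,  3.25731863e-01, -3.23459438e-04],
       [ 3.25732024e-01, -9.45461681e-01,  9.26588499e-04],
       [-3.99910551e-06, -9.81415438e-04, -9.99999518e-01]]), 'ft_force': array([ 0.55554228, -1.03193954,  0.16482287]), 'torque': array([ 0.00719677,  0.03834139, -0.08255372]), 'width': 0.0853881259337205}
```

View pics/side0.png

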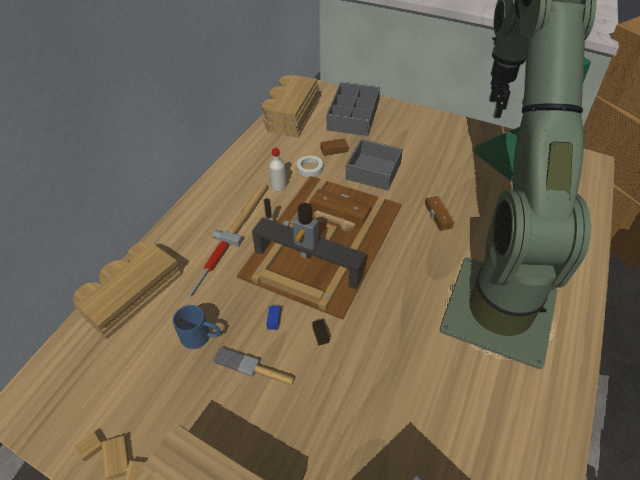

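View pics/top0.png

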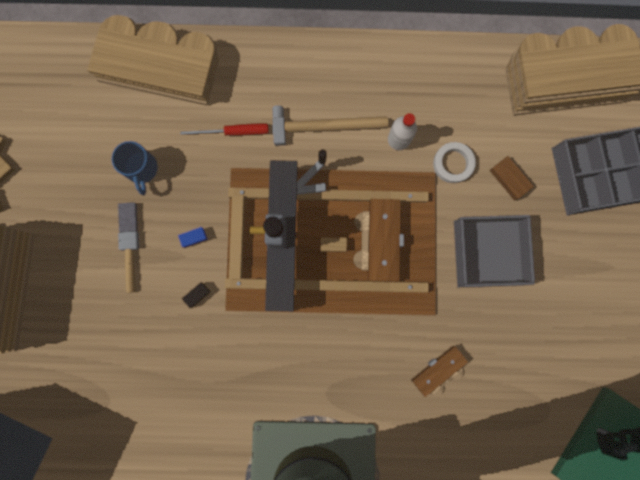

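The top view shows the jig at (230-437, 170-312). The end stop is at (236,235), the gantry beam at (283,235), the carrier in the track at (385,240) with its pad at (402,240), the latch grip at (321,157) and the scrap box at (495,250). I'll zoom in.

```bash
python3 -c "
from h import *
crop('top0',220,140,450,320,3.4,'c1'); crop('side0',230,140,410,320,3.4,'c2')"
```

```text
(no output)
```

View pics/c1.png

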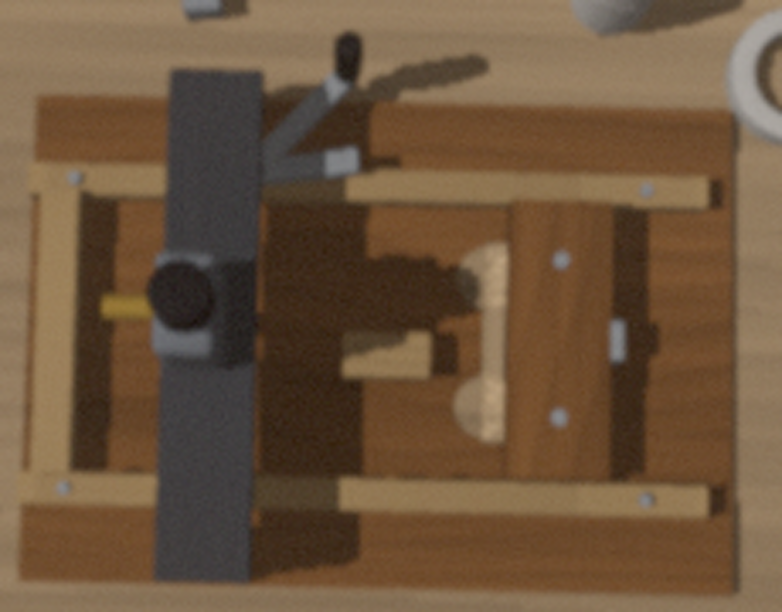

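View pics/c2.png

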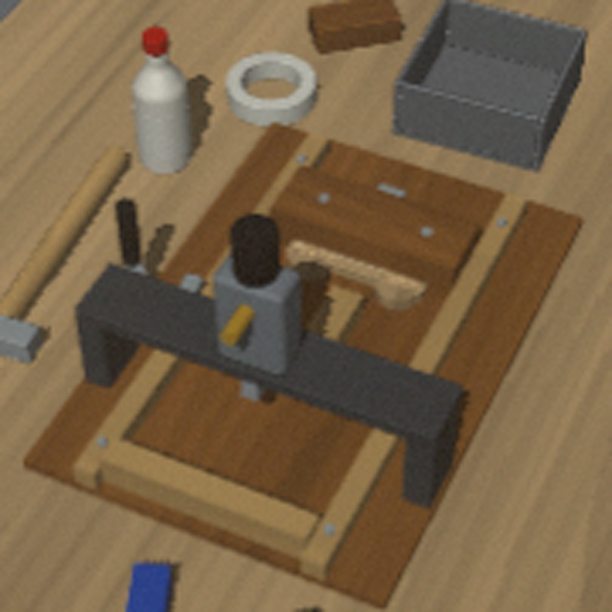

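Shaped like the offcut: wooden (334,245), in the track; blue (193,237); black (197,295). The wooden one between carrier and gantry fits, and the crop confirms it. For the carrier, the one in the track at (385,240) spans the rails, while the one at (440,370) is smaller.

```bash
cat > m.py <<'E'
from h import *
g=load('top0')
c=lambda u,v,z:P(g,u/3.4+220-.35,v/3.4+140-.35,z)
pr=lambda n,x:print(n,np.round(np.array(x)*1000,1))
for n,u,v,z in [('off',343,335,.036),('off',432,333,.036),('off',432,378,.036),('off',343,380,.036),
 ('railU in L',346,202,.03),('railU in R',710,208,.03),('railL in L',340,482,.03),('railL in R',710,485,.03),('railU end',710,193,.03),('railL end',710,500,.03),
 ('stop t',80,195,.04),('stop b',72,470,.04),('beam',264,72,.1),('beam',250,580,.1),('beam L',172,72,.1),('beam L',155,578,.1),('pad t',626,320,.05),('pad b',626,361,.05),('cb tr',611,206,.05),('cb br',611,478,.05),('cb tl',513,202,.05),('cb bl',506,478,.05),('grip top',348,43,.115),('blade end t',357,148,.04),('blade end b',358,172,.04)]: pr(n,c(u,v,z))
for u,v in [(460,218),(530,216),(534,285),(458,287)]: pr('box',P(g,u,v,.065))
for u,v in [(335,243),(385,240),(321,152),(495,250),(300,240),(420,250),(280,180),(275,228),(402,122)]: pr('depth',P(g,u,v))
E
python3 m.py
```

```text
off [527.3  -5.2  36. ]
off [530. -62.  36.]
off [501.2 -62.6  36. ]
off [498.4  -5.9  36. ]
railU in L [614.5  -5.1  30. ]
railU in R [ 616.7 -240.8   30. ]
railL in L [433.8  -5.6  30. ]
railL in R [ 437.7 -241.5   30. ]
railU end [ 626.6 -240.7   30. ]
railL end [ 428.2 -241.5   30. ]
stop t [612.8 165.6  40. ]
stop b [436.7 163.7  40. ]
beam [681.1  47.6 100. ]
beam [371.6  47.1 100. ]
beam L [679.7 104.1 100. ]
beam L [371.3 103.7 100. ]
pad t [ 539.8 -183.8   50. ]
pad b [ 513.7 -184.    50. ]
cb tr [ 612.6 -173.6   50. ]
cb br [ 439.8 -175.3   50. ]
cb tl [ 613.6 -111.2   50. ]
cb bl [ 438.2 -109.4   50. ]
grip top [696.6  -3.4 115. ]
blade end t [648.  -11.2  40. ]
blade end b [632.4 -12.3  40. ]
box [ 574.9 -301.3   65. ]
box [ 583.1 -451.8   65. ]
box [ 436.  -458.1   65. ]
box [ 428.  -296.9   65. ]
depth [517.6 -36.9  35.3]
depth [ 525.2 -143.4   50.9]
depth [697.6  -1.3 113.7]
depth [ 514.3 -395.3    4.1]
depth [525.1  40.    9. ]
depth [ 509.6 -226.7    8.4]
depth [639.4  82.4 100.2]
depth [521.3  79.3 233.9]
depth [ 764.1 -167.4  119.8]
```

```bash
python3 -m pendant '[0,0,36,16.3,25.4,-2,0, 0,0,36,16.3,25.4,-2,0, 0,0,36,16.3,25.4,-2,0, 0,0,36,16.3,25.4,-2,0, 0,0,36,16.3,25.4,-2,0, 0,0,36,16.3,25.4,-2,0, 0,0,36,16.3,25.4,-2,0, 0,0,36,16.3,25.4,-2,0]'
```

```text
t: 0.77
ee_pos: [0.3531, -0.2843, 0.2187]
tool_rot: [[0.568, 0.823, 0.0], [0.823, -0.568, 0.003], [0.002, -0.001, -1.0]]
ft_force: [0.1, 0.6, 0.1]
width: 0.0854
```

```bash
python3 -m pendant '[0,0,36,16.1,25,-9,0, 0,0,36,16.1,25,-9,0, 0,0,36,16.1,25,-9,0, 0,0,36,16.1,25,-9,0, 0,0,36,16.1,25,-9,0, 0,0,36,16.1,25,-9,0, 0,0,36,16.1,25,-9,0, 0,0,36,16.1,25,-9,0]'; python3 -c "
from h import *
snap('top','t1');snap('side','s1');crop('t1',220,140,450,320,3.4,'c3');crop('s1',230,140,410,320,3.4,'c4');print(read_state()['ee_pos'])"
```

```text
t: 1.43
ee_pos: [0.5153, -0.0302, 0.1273]
tool_rot: [[-0.027, 1.0, -0.002], [1.0, 0.027, 0.004], [0.004, -0.002, -1.0]]
ft_force: [0.0, 0.1, 0.7]
width: 0.0857
[ 0.51508179 -0.03009821  0.12727286]
```

View pics/c4.png

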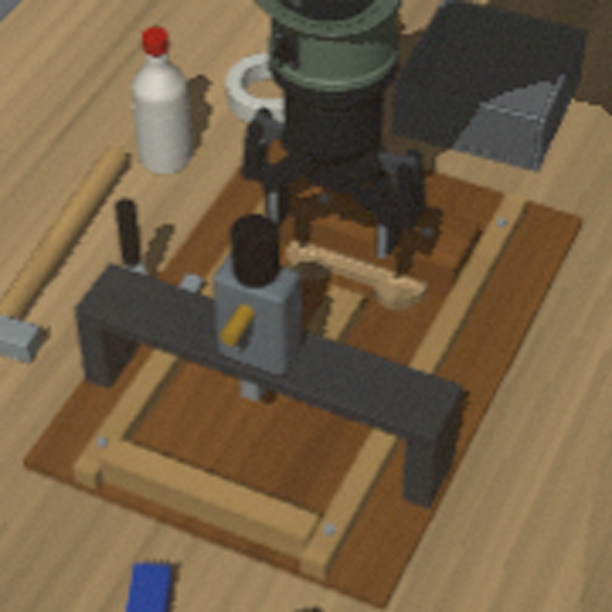

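The gripper hangs over the offcut, with its fingers around it in x and clear of the gantry. I'll descend and grip.

```bash
python3 -m pendant '[0,0,0,-0.1,-0.4,-3.5,0, 0,0,0,-0.1,-0.4,-7,0, 0,0,0,-0.1,-0.4,-10.5,0, 0,0,0,-0.1,-0.4,-10.5,0, 0,0,0,-0.1,-0.4,-10.5,1, 0,0,0,-0.1,-0.4,-10.5,1, 0,0,0,-0.1,-0.4,-10.5,1, 0,0,0,-0.1,-0.4,-10.5,1]' 30;  python3 -m pendant '[0,0,0,0,0,0,1, 0,0,0,0,0,0,1, 0,0,0,0,0,0,1,0,0,0,0,0,0,1]'
```

```text
t: 2.2
ee_pos: [0.5149, -0.0344, 0.0241]
tool_rot: [[-0.028, 1.0, 0.0], [1.0, 0.028, 0.004], [0.004, 0.0, -1.0]]
ft_force: [-0.2, -0.1, -0.1]
width: 0.0387
t: 2.53
ee_pos: [0.5154, -0.0345, 0.025]
tool_rot: [[-0.028, 1.0, 0.002], [1.0, 0.028, 0.004], [0.004, 0.002, -1.0]]
ft_force: [-2.0, -0.7, 15.0]
width: 0.0274
```

```bash
python3 -m pendant '[0,0,0,0,0,3,1, 0,0,0,0,0,7,1, 0,0,0,0,-2,11,1, 0,0,0,0,-6,13,1, 0,0,0,-0.3,-10,13,1, 0,0,0,-0.5,-14,13,1, 0,0,0,-0.7,-18,13,1, 0,0,0,-1,-22,13,1]'; python3 -c "
from h import *
snap('side','s2');snap('top','t2');crop('s2',230,100,410,280,3.4,'c5')"
```

```text
t: 3.2
ee_pos: [0.5049, -0.2569, 0.1556]
tool_rot: [[-0.028, 1.0, 0.002], [1.0, 0.028, 0.003], [0.003, 0.002, -1.0]]
ft_force: [1.1, 0.4, 0.3]
width: 0.0267
```

View pics/c5.png

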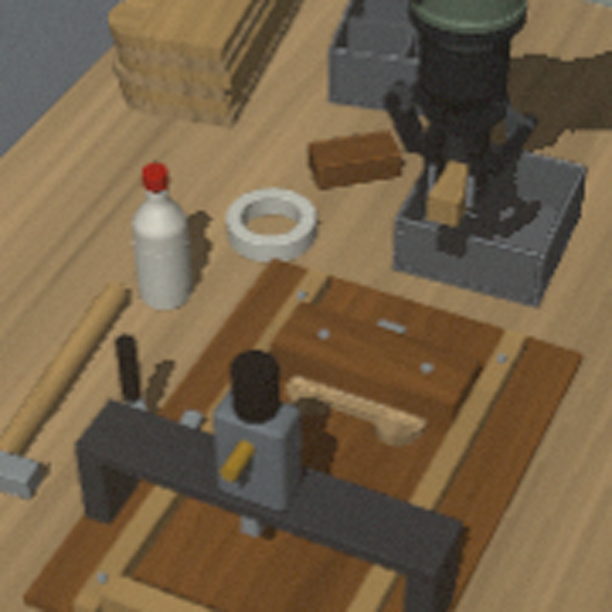

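The offcut is held (between the fingers at crop (448,195)). I'll move it over the box centre and release it low.

```bash
python3 -m pendant '[0,0,0,0,-4,0,1, 0,0,0,0,-8,0,1, 0,0,0,0,-12,0,1, 0,0,0,0,-12,-3,1, 0,0,0,0,-12,-6.5,1, 0,0,0,0,-12,-10,1, 0,0,0,0,-12,-11.5,1, 0,0,0,0,-12,-11.5,1]'; python3 -m pendant '[0,0,0,0,0,0,0.5, 0,0,0,0,0,0,0.5, 0,0,0,0,0,0,0.5, 0,0,0,0,0,0,0.5,0,0,0,0,0,4,0.5,0,0,0,0,0,8,0.5,0,0,0,0,0,10,0.5,0,0,0,0,0,10,0.5]'; python3 -c "
from h import *
snap('side','s3');snap('top','t3');crop('s3',230,100,410,280,3.4,'c6');crop('t3',400,180,560,320,4,'c7')"
```

```text
t: 3.97
ee_pos: [0.5018, -0.3804, 0.0366]
tool_rot: [[-0.02, 1.0, -0.003], [1.0, 0.02, 0.004], [0.004, -0.003, -1.0]]
ft_force: [-0.5, 0.6, -0.9]
width: 0.0275
t: 4.63
ee_pos: [0.5035, -0.3815, 0.1422]
tool_rot: [[-0.02, 1.0, 0.003], [1.0, 0.02, -0.001], [-0.001, 0.003, -1.0]]
ft_force: [0.4, -0.1, -0.2]
width: 0.0429
```

View pics/c6.png

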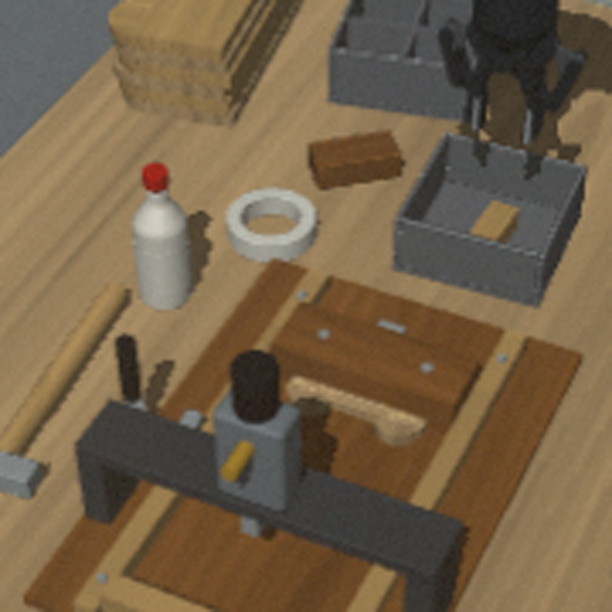

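View pics/t3.png

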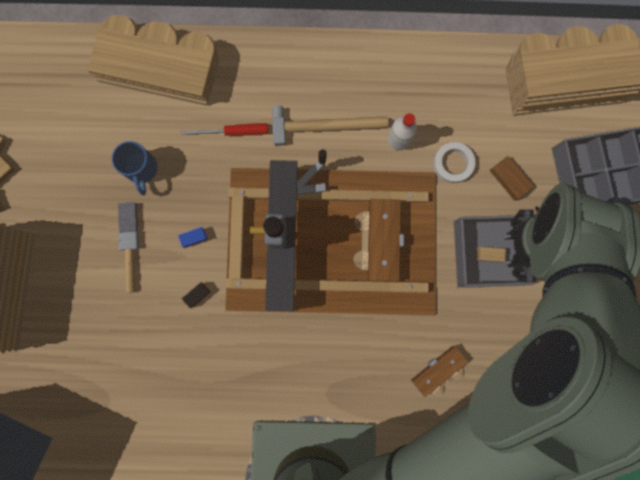

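The offcut lies in the scrap box (top view (491,255)) and is released. Next I'll close the fingers and go down behind the pad.

```bash
python3 -m pendant '[0,0,-0.6,0.6,4,0,1, 0,0,-0.6,1.2,8,0,1, 0,0,-0.6,1.8,12,0,1, 0,0,-0.6,2.3,16,0,1, 0,0,-0.6,2.3,16,-4,1, 0,0,-0.6,2.3,16,-7.5,1, 0,0,-0.6,2.3,16,-10.8,1, 0,0,-0.6,2.3,16,-10.8,1]' 60; python3 -c "
from h import *
snap('side','s4');snap('top','t4');crop('s4',230,100,410,280,3.4,'c8');crop('t4',350,180,500,300,4,'c9')"
```

```text
t: 5.4
ee_pos: [0.5223, -0.2194, 0.0244]
tool_rot: [[-0.011, 1.0, -0.01], [1.0, 0.011, 0.005], [0.005, -0.01, -1.0]]
ft_force: [-0.9, -0.5, -1.1]
width: 0.0002
```

View pics/c8.png

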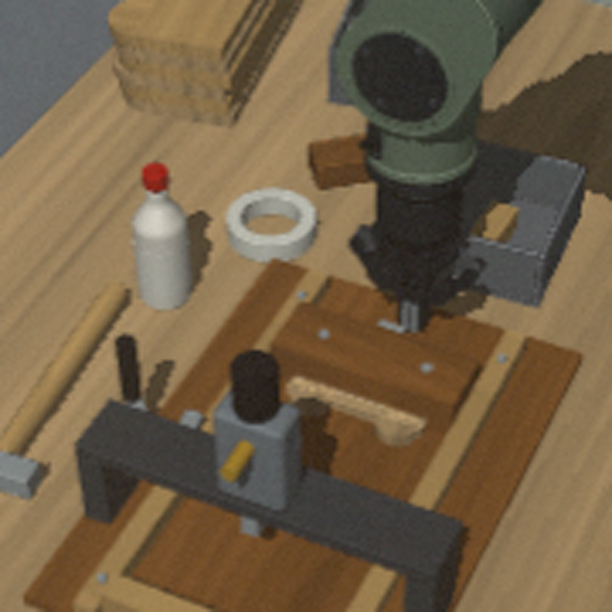

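View pics/c9.png

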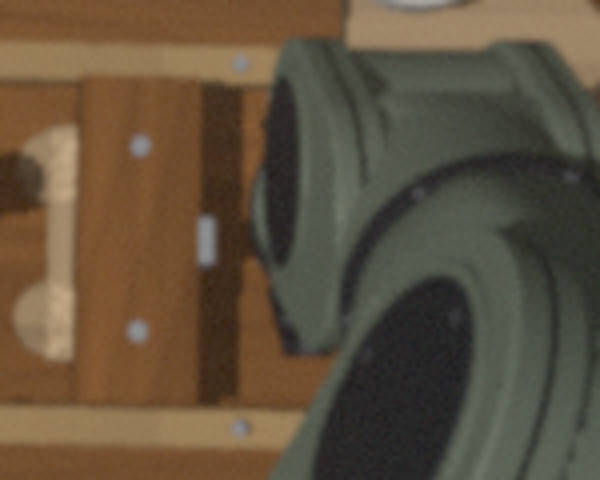

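```bash
python3 -c "
from h import *
g=load('t4')
for v in (216,241,267): print(P(g,350+215/4-.35,180+v/4-.35,.05))
print(proj(g,[[.5265,-.184,.05]]))
g=load('s4')
s=lambda u,v:(230+u/3.4-.35,100+v/3.4-.35)
for u,v in [(379,321),(404,330)]: print(P(g,*s(u,v),.05))
for X in [[.5265,-.184,.05],[.5223,-.2194+.011,.05],[.5223,-.2194+.011,.09]]: print((proj(g,[X])[0]-[230,100])*3.4)
print(read_state()['ee_pos'])
"
```

```text
[ 0.54001462 -0.18299436  0.05      ]
[ 0.52649488 -0.18311238  0.05      ]
[ 0.51246842 -0.18323595  0.05      ]
[[403.81260187 239.90809219]]
[ 0.53990917 -0.17644222  0.05      ]
[ 0.51478999 -0.17516488  0.05      ]
[394.7564041  318.95525876]
[409.60264035 303.79081326]
[411.29347496 270.78567538]
[ 0.52470822 -0.220461    0.0298515 ]
```

Both views put the pad centre at x≈0.5265. I'll align with it and push slowly, first with the tool vertical.

```bash
python3 -m pendant '[0,0,0,0.2,0.8,0,1, 0,0,0,0.2,1.6,0,1, 0,0,0,0.2,2.2,0,1, 0,0,0,0.2,2.6,0,1, 0,0,0,0.2,3.0,0,1, 0,0,0,0.2,3.6,0,1, 0,0,0,0.2,4.2,0,1, 0,0,0,0.2,4.8,0,1]'; python3 -c "
from h import *
print(read_state()['ft_force'],read_state()['torque'])
snap('top','t5');crop('t5',300,160,460,310,4,'c10')"
```

```text
t: 6.17
ee_pos: [0.527, -0.1732, 0.0305]
tool_rot: [[-0.009, 1.0, -0.002], [1.0, 0.009, 0.001], [0.001, -0.002, -1.0]]
ft_force: [0.5, -6.0, 4.7]
width: -0.0002
[ 0.54370141 -5.97374022  4.72347955] [-1.36570079  0.00182964 -0.0396306 ]
```

View pics/c10.png

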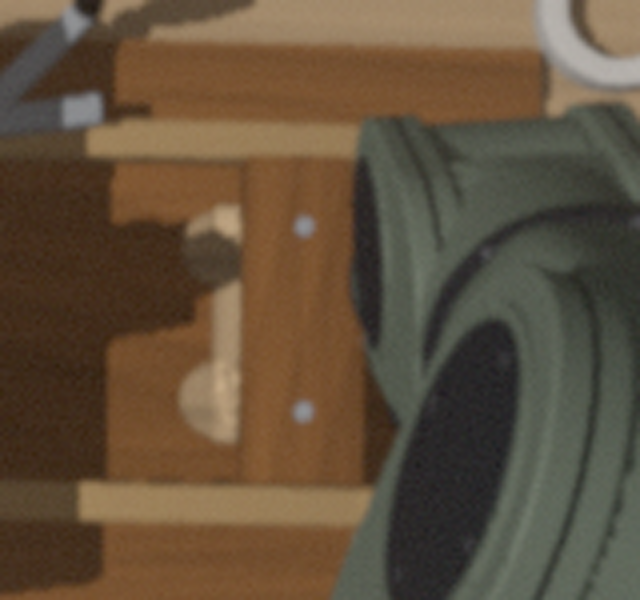

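The carrier slides straight with about 6 N. I'll continue.

```bash
python3 -m pendant '[0,0,0,0,1.2,0,1, 0,0,0,0,2.4,0,1, 0,0,0,-0.1,3.6,0,1, 0,0,0,-0.1,4.8,0,1, 0,0,0,-0.1,6,0,1, 0,0,0,-0.1,7.2,0,1, 0,0,0,-0.1,8.4,0,1, 0,0,0,-0.1,9.5,0,1]';python3 -m pendant '[0,0,0,0,-2,0,1, 9,0,0,0,-4,1,1, 14,0,0,0,-5,1,1, 21,0,0,0,-5,1,1, 28,0,0,0,-5,1,1, 35,0,0,0,-5,1,1, 40,0,0,0,-5,1,1, 45,0,0,0,-5,1,1]'; python3 -m pendant '[0,0,0,0,0,0,1,0,0,0,0,0,0,1]'; python3 -c "
from h import *
snap('top','t6');crop('t6',280,160,440,310,4,'c11');snap('side','s6');crop('s6',230,100,410,280,3.4,'c12')"
```

```text
t: 6.88
ee_pos: [0.5261, -0.0757, 0.0307]
tool_rot: [[-0.01, 1.0, -0.002], [1.0, 0.01, 0.002], [0.002, -0.002, -1.0]]
ft_force: [0.6, -6.1, 3.6]
width: -0.0002
t: 7.55
ee_pos: [0.5264, -0.1261, 0.0419]
tool_rot: [[-0.011, 1.0, 0.0], [0.724, 0.008, 0.689], [0.689, 0.008, -0.724]]
ft_force: [-0.4, 1.3, -0.5]
width: -0.0004
t: 7.72
ee_pos: [0.526, -0.1261, 0.0408]
tool_rot: [[-0.008, 1.0, 0.001], [0.723, 0.006, 0.691], [0.691, 0.006, -0.723]]
ft_force: [0.6, 2.2, 0.6]
width: 0.0
```

View pics/c11.png

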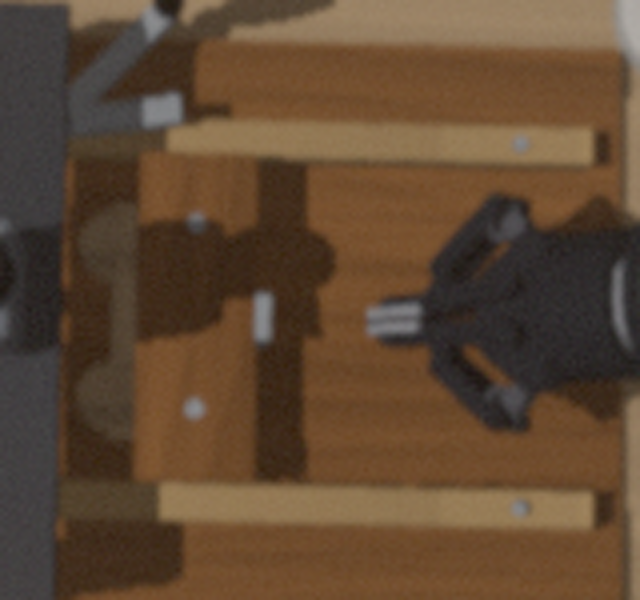

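View pics/c12.png

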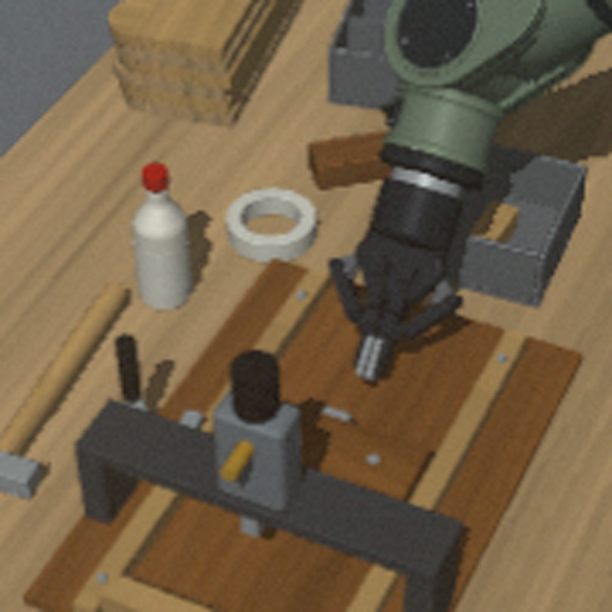

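```bash
python3 -c "
from h import *
g=load('t6')
for u,v in ((272,293),(272,318),(272,343),(258,160),(255,480)): print(P(g,280+u/4-.35,160+v/4-.35,.05))
print(read_state()['ee_pos'])"
```

```text
[ 0.5385699  -0.06307805  0.05      ]
[ 0.52506419 -0.06333857  0.05      ]
[ 0.51159056 -0.06359883  0.05      ]
[ 0.61077709 -0.05412074  0.05      ]
[ 0.43808421 -0.05597091  0.05      ]
[ 0.52670053 -0.12471603  0.04244764]
```

```bash
python3 -m pendant '[0,0,0,-0.1,1.2,-0.6,1, 1,0,0,-0.1,2.4,-1.1,1, 1,0,0,-0.1,3.4,-1.1,1, 1,0,0,-0.1,4.2,-1.1,1, 1,0,0,-0.1,4.9,-1.1,1, 1,0,0,-0.15,5.7,-1.1,1, 1,0,0,-0.15,6.6,-1.1,1, 1,0,0,-0.15,7.6,-1.1,1]';python3 -c "
from h import *
snap('side','s7');crop('s7',230,140,410,320,3.4,'c13')"
```

```text
t: 8.48
ee_pos: [0.5257, -0.0487, 0.0318]
tool_rot: [[-0.013, 1.0, 0.001], [0.714, 0.009, 0.7], [0.7, 0.009, -0.714]]
ft_force: [0.5, -6.0, 4.5]
width: -0.0001
```

View pics/c13.png

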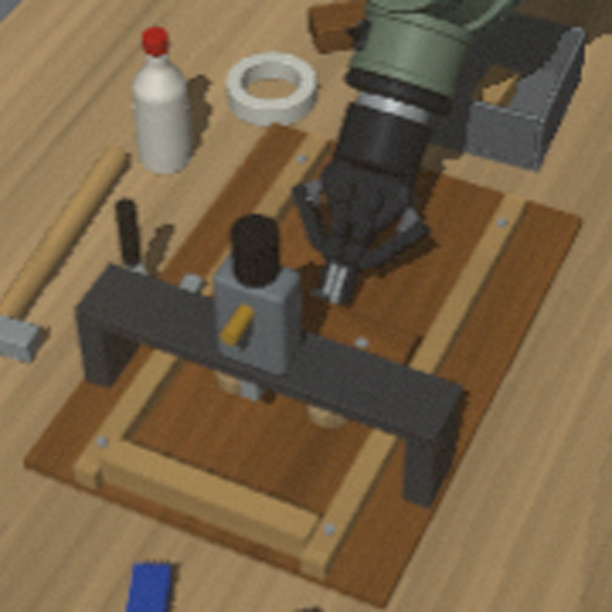

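The panel's lobes have emerged under the beam at crop (230,380) and (325,415), so it's travelling straight. On to within a few cm of home.

```bash
python3 -m pendant '[1,0,0,0,1,0,1, 1,0,0,0,2,0,1, 1,0,0,-0.1,3,0,1, 1,0,0,-0.1,4,0,1, 1,0,0,-0.1,5,0,1, 1,0,0,-0.1,6,0,1, 1,0,0,-0.1,7,0,1, 1,0,0,-0.1,7.6,0,1]';python3 -c "
from h import *
snap('side','s8');crop('s8',230,140,410,320,3.4,'c14')
snap('top','t8');crop('t8',220,140,450,320,3.4,'c15')"
```

```text
t: 9.2
ee_pos: [0.5244, 0.0307, 0.0322]
tool_rot: [[-0.015, 1.0, -0.001], [0.701, 0.011, 0.713], [0.713, 0.01, -0.701]]
ft_force: [1.8, -5.3, 0.3]
width: -0.0001
```

View pics/c14.png

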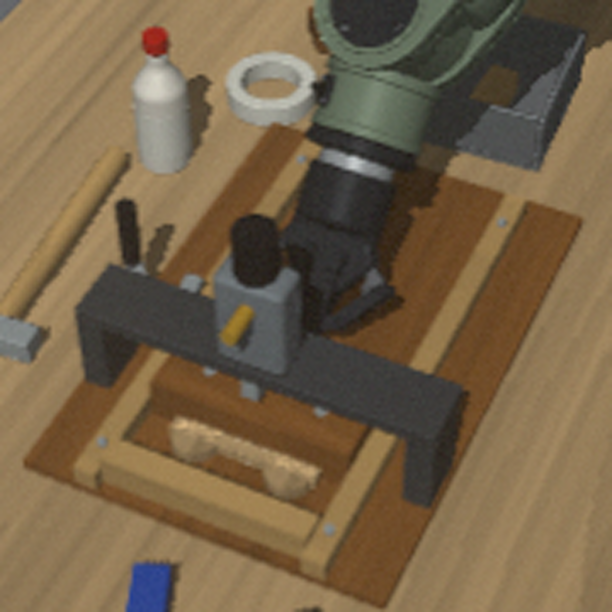

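View pics/c15.png

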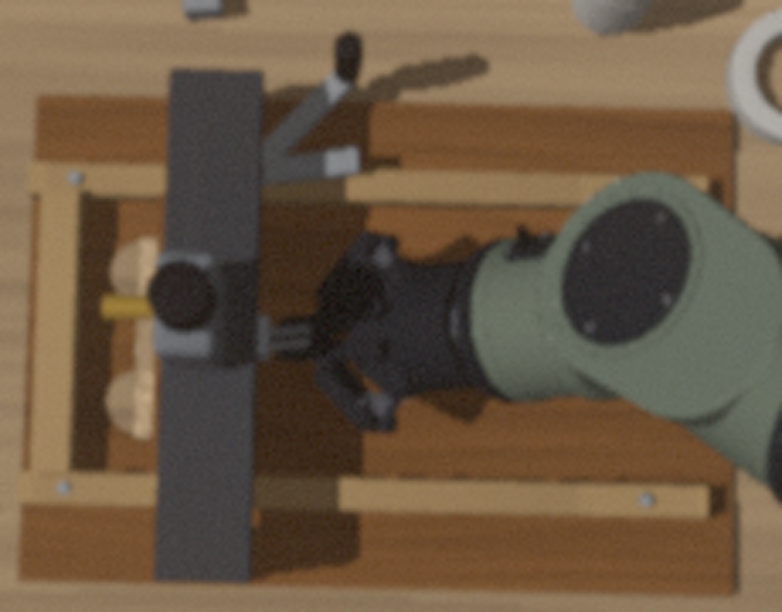

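About 17–20 mm is left to the stop. I'll creep in and watch the force.

```bash
python3 -m pendant '[0,0,0,0,0.4,0,1, 0,0,0,0,0.7,0,1, 0,0,0,0,1,0,1, 0,0,0,0,1.2,0,1, 0,0,0,0,1.35,0,1,0,0,0,0,1.45,0,1]'; python3 -m pendant '[0,0,0,0,0.2,0,1, 0,0,0,0,0.3,0,1, 0,0,0,0,0.4,0,1]'
```

```text
t: 9.8
ee_pos: [0.524, 0.0454, 0.0323]
tool_rot: [[-0.015, 1.0, -0.003], [0.7, 0.013, 0.714], [0.714, 0.009, -0.7]]
ft_force: [-0.3, -2.2, -2.3]
width: 0.0003
t: 10.05
ee_pos: [0.524, 0.0495, 0.0322]
tool_rot: [[-0.015, 1.0, -0.003], [0.7, 0.013, 0.714], [0.714, 0.009, -0.7]]
ft_force: [-0.4, -3.0, -0.4]
width: -0.0001
```

```bash
python3 -m pendant '[0,0,0,0,0.15,0,1, 0,0,0,0,0.3,0,1, 0,0,0,0,0.3,0,1]';python3 -c "
from h import *
snap('side','s9');crop('s9',230,170,410,320,4,'c16')
snap('top','t9');crop('t9',220,160,300,310,4,'c17')"
```

```text
t: 10.3
ee_pos: [0.5239, 0.0524, 0.0322]
tool_rot: [[-0.015, 1.0, -0.003], [0.701, 0.013, 0.713], [0.713, 0.009, -0.701]]
ft_force: [-0.1, -5.5, 1.1]
width: 0.0002
```

View pics/c16.png

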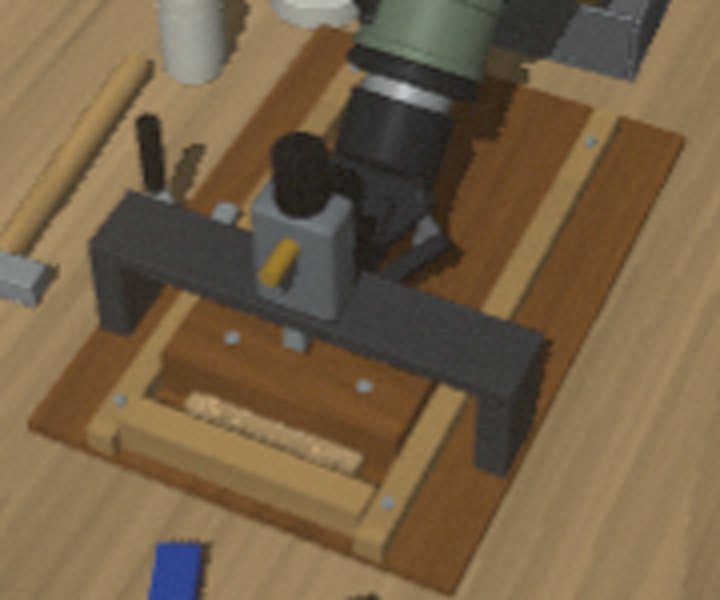

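View pics/c17.png

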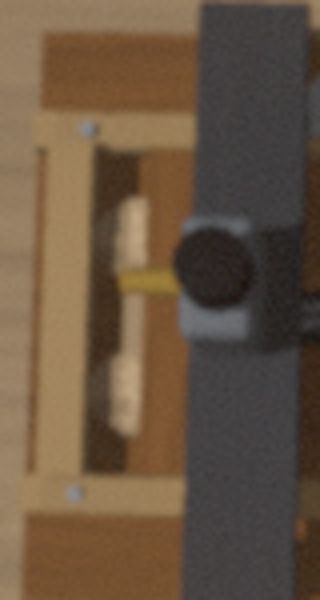

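Almost there. I'll keep creeping until the force jumps.

```bash
python3 -m pendant '[0,0,0,0,0.15,0,1, 0,0,0,0,0.3,0,1, 0,0,0,0,0.3,0,1]';python3 -m pendant '[0,0,0,0,0.15,0,1, 0,0,0,0,0.3,0,1, 0,0,0,0,0.3,0,1]'
```

```text
t: 10.65
ee_pos: [0.5241, 0.0529, 0.032]
tool_rot: [[-0.014, 1.0, -0.001], [0.703, 0.011, 0.711], [0.711, 0.009, -0.703]]
ft_force: [-6.7, -33.2, 15.9]
width: -0.0002
t: 10.9
ee_pos: [0.5243, 0.053, 0.0317]
tool_rot: [[-0.012, 1.0, 0.001], [0.706, 0.008, 0.709], [0.708, 0.009, -0.706]]
ft_force: [-9.2, -37.9, 19.3]
width: 0.0001
```

Force jumped to 33 N with no further motion, so it's at the stop. I'll back off and verify.

```bash
python3 -m pendant '[0,0,0,0,-1.5,0,1, 0,0,0,0,-4,0,1, 0,0,0,0,-7,0,1, -7,0,0,0,-9,3,1, -14,0,0,0,-9,7,1, -21,0,0,0,-9,11,1, -28,0,0,0,-9,13,1, -35,0,0,0,-9,13,1]';python3 -c "
from h import *
snap('side','s10');crop('s10',230,170,410,320,4,'c18')
snap('top','t10');crop('t10',220,140,400,320,4,'c19')"
```

```text
t: 11.57
ee_pos: [0.526, -0.0369, 0.1676]
tool_rot: [[-0.012, 1.0, 0.009], [0.973, 0.01, 0.23], [0.23, 0.012, -0.973]]
ft_force: [1.0, 0.5, -1.3]
width: -0.0005
```

View pics/c18.png

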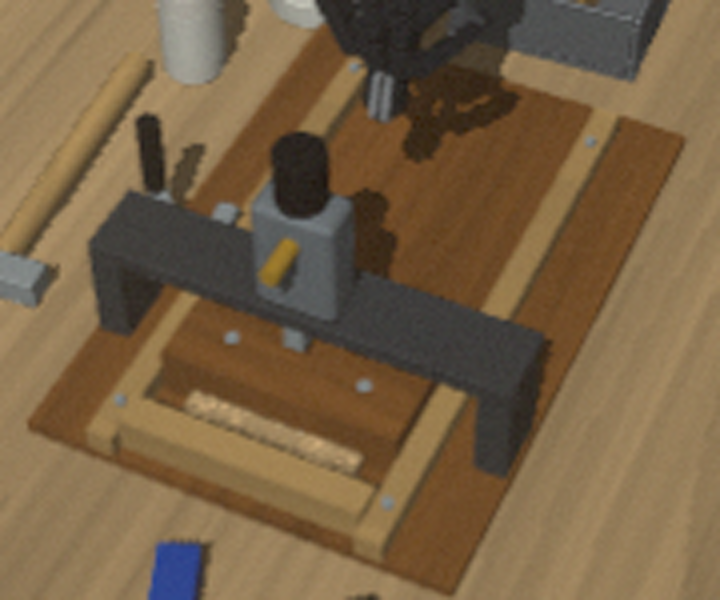

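View pics/c19.png

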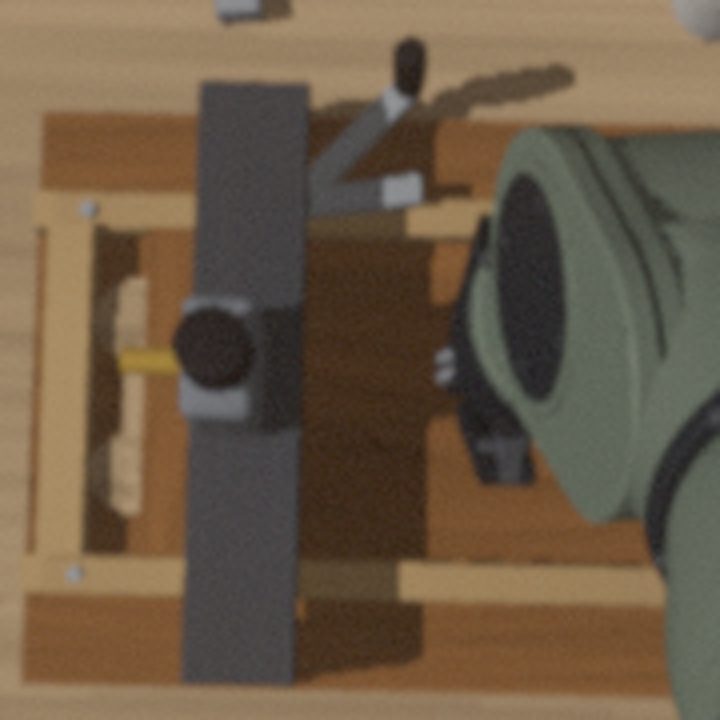

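```bash
python3 -c "
from h import *
g=load('s10')
s=lambda u,v:(230+u/4-.35,170+v/4-.35)
for u,v in [(163,355),(395,447)]: print(P(g,*s(u,v),.05))
for u,v in [(128,400),(370,493),(147,410)]: print('stop top front',P(g,*s(u,v),.04))
g=load('t10')
for u,v in [(140,240),(135,545)]: print('top bar front?',P(g,220+u/4-.35,140+v/4-.35,.05))
for u,v in [(96,235),(88,550)]: print('stop',P(g,220+u/4-.35,140+v/4-.35,.04))
for z in (.01,.03): print(z,[P(g,220+u/4-.35,140+v/4-.35,z) for u,v in [(102,315),(95,470),(148,280)]])
"
```

```text
[0.61031997 0.13904813 0.05      ]
[0.43529053 0.14194627 0.05      ]
stop top front [0.6171411  0.17650862 0.04      ]
stop top front [0.43742513 0.17547    0.04      ]
stop top front [0.60132111 0.17838033 0.04      ]
top bar front? [0.6057998  0.13919961 0.05      ]
top bar front? [0.44123936 0.1357934  0.05      ]
stop [0.60975809 0.1644034  0.04      ]
stop [0.43834964 0.16202119 0.04      ]
0.01 [array([0.57022712, 0.16331763, 0.01      ]), array([0.48375281, 0.1638399 , 0.01      ]), array([0.59056201, 0.13846887, 0.01      ])]
0.03 [array([0.56730523, 0.16071938, 0.03      ]), array([0.48223014, 0.1612332 , 0.03      ]), array([0.58731109, 0.13627269, 0.03      ])]
```

The carrier is home: panel against the stop, bar square within about 0.02 rad, both views agreeing. Now the latch grip at (0.697,-0.003).

```bash
python3 -m pendant '[-7,0,0,4,1,0,0.3, -13.3,0,0,8,2,0,0.3, -13.3,0,0,12,3,0,0.3, -13.3,0,0,16,3.4,0,0.3, -13.3,0,0,17.1,3.4,0,0.3, -13.3,0,0,17.1,3.4,0,0.3, -13.3,0,0,17.1,3.4,0,0.3]' 25;python3 -c "
from h import *
print(read_state()['ee_pos'])
snap('side','s11');crop('s11',230,100,410,280,3.4,'c20')
snap('top','t11');crop('t11',220,100,400,280,3.4,'c21')"
```

```text
t: 12.25
ee_pos: [0.6972, 0.0039, 0.1631]
tool_rot: [[-0.025, 1.0, 0.002], [1.0, 0.025, 0.002], [0.002, 0.002, -1.0]]
ft_force: [-1.2, -0.2, -0.7]
width: 0.0601
[0.69724391 0.00389132 0.16311298]
```

View pics/c20.png

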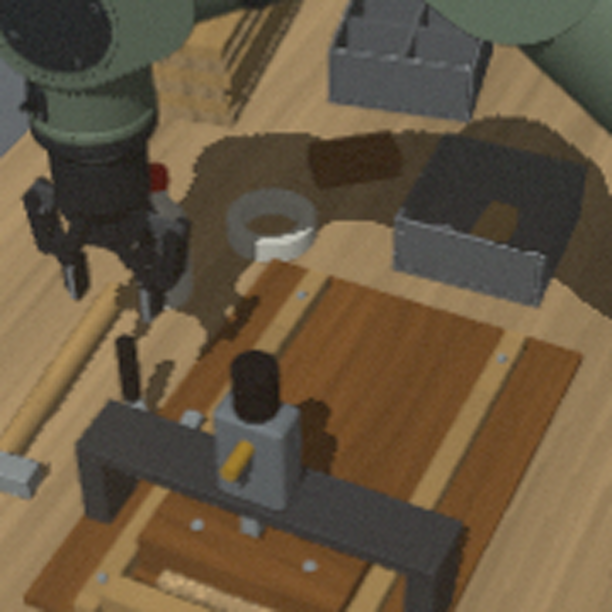

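View pics/c21.png

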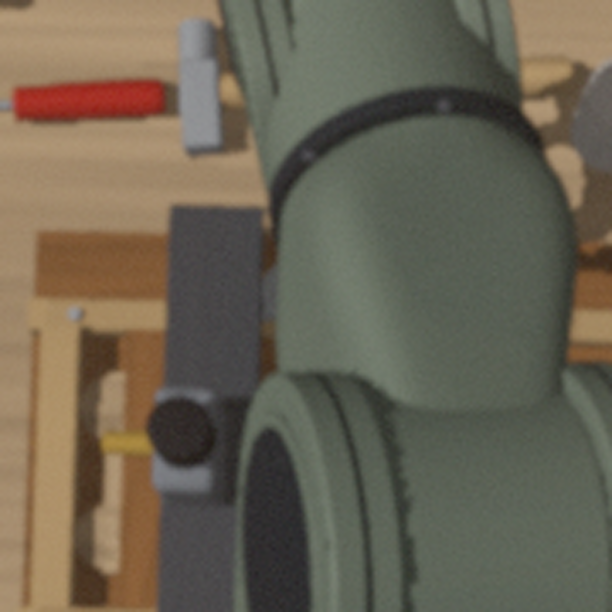

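```bash
python3 -c "
from h import *
g=load('s11')
print((proj(g,[[.697,-.003,.115],[.697,-.003,.047],[.6972,.0039,.155]])-[230,100])*3.4, read_state()['ee_pos'])"; python3 -m pendant '[0,0,0,0,-0.6,0,0.3, 0,0,0,0,-0.6,-2,0.3, 0,0,0,0,-0.6,-4,0.3, 0,0,0,0,-0.6,-6,0.3,0,0,0,0,-0.6,-8,0.3,0,0,0,0,-0.6,-8.4,0.3,0,0,0,0,-0.6,-8.4,0.3]'
```

```text
[[124.84766933 336.67299743]
 [131.58491259 393.38030376]
 [116.25611162 306.49798921]] [0.69563814 0.00289549 0.16395156]
t: 12.93
ee_pos: [0.6947, -0.0037, 0.0793]
tool_rot: [[-0.024, 1.0, -0.0], [1.0, 0.024, 0.001], [0.001, -0.0, -1.0]]
ft_force: [-0.6, -0.3, 0.4]
width: 0.0597
```

```bash
python3 -c "
from h import *
print(read_state()['ee_pos'])
snap('side','s12');crop('s12',230,100,410,280,3.4,'c22')"
```

```text
[ 0.69474967 -0.00374256  0.07928512]
```

View pics/c22.png

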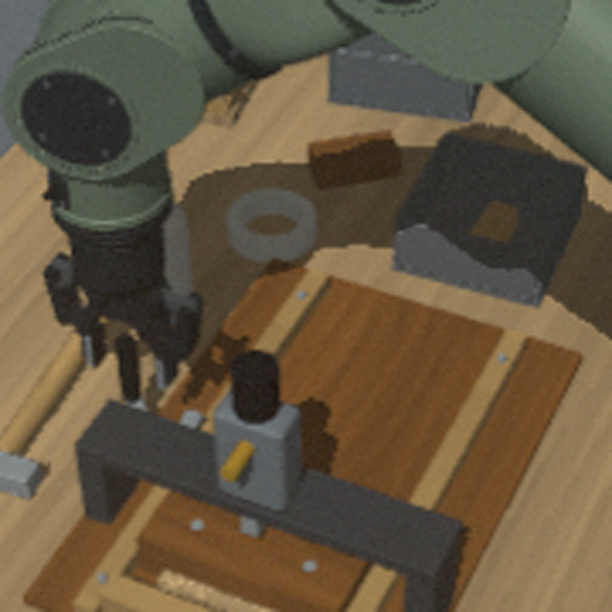

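The grip (crop (128,370)) stands between the fingers. Closing.

```bash
python3 -m pendant '[0,0,0,0,0,0,1,0,0,0,0,0,0,1,0,0,0,0,0,0,1,0,0,0,0,0,0,1,0,0,0,0,0,0,1]' 25; python3 -c "
from h import *
print(read_state()['ee_pos'])
import numpy as np
# arc plan: pivot from measured grip
p=np.array([.628,.055]); 
for th in (-.17,0,.25,.5,.75,1,1.25,1.57,1.65):
  a=np.radians(220+.5)-th; j=.09*np.array([np.cos(a),np.sin(a)]); print(th, np.round(p+[-j[1],j[0]],4))
"
```

```text
t: 13.4
ee_pos: [0.6962, -0.0039, 0.0816]
tool_rot: [[-0.023, 1.0, 0.004], [1.0, 0.023, 0.001], [0.001, 0.004, -1.0]]
ft_force: [3.1, -3.5, 6.6]
width: 0.0173
[ 0.6961962  -0.00390059  0.0815564 ]
-0.17 [ 0.6972 -0.0026]
0 [ 0.6865 -0.0134]
0.25 [ 0.6677 -0.0258]
0.5 [ 0.6465 -0.0331]
0.75 [ 0.6241 -0.0349]
1 [ 0.602  -0.0312]
1.25 [ 0.5815 -0.022 ]
1.57 [ 0.5596 -0.0035]
1.65 [0.5552 0.0021]
```

```bash
python3 -m pendant '[0,0,0,-0.5,-0.5,0,1, 0,0,0,-1,-1,0,1, 0,0,0,-1.6,-1.5,0,1, 0,0,0,-2.2,-1.9,0,1, 0,0,0,-2.9,-2.2,0,1, 0,0,0,-3.6,-2.6,0,1, 0,0,0,-4.3,-2.8,0,1, 0,0,0,-5,-3,0,1]'; python3 -c "
from h import *
print(read_state()['ee_pos'])
snap('side','s13');crop('s13',230,100,410,280,3.4,'c23')"
```

```text
t: 14.07
ee_pos: [0.6464, -0.0351, 0.0818]
tool_rot: [[-0.022, 1.0, 0.005], [1.0, 0.022, -0.0], [-0.0, 0.005, -1.0]]
ft_force: [7.6, -5.9, -2.7]
width: 0.0178
[ 0.64642136 -0.03506111  0.0817511 ]
```

View pics/c23.png

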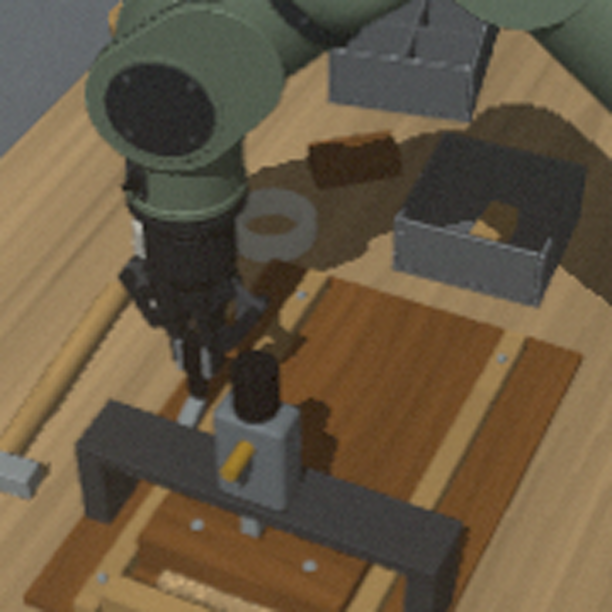

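The latch turns with the grip (crop (197,380)), forces are small. Continuing the arc.

```bash
python3 -m pendant '[0,0,0,-0.8,0,0,1, 0,0,0,-1.6,0,0,1, 0,0,0,-2.4,0,0,1, 0,0,0,-3.2,0.1,0,1, 0,0,0,-4,0.3,0,1, 0,0,0,-4.8,0.6,0,1, 0,0,0,-5.6,1,0,1, 0,0,0,-6.3,1.3,0,1]'; python3 -m pendant '[0,0,0,-0.4,0.3,0,1, 0,0,0,-0.9,0.6,0,1, 0,0,0,-1.3,1,0,1, 0,0,0,-1.7,1.4,0,1,0,0,0,-2.1,1.7,0,1]'; python3 -c "
from h import *
print(read_state()['ee_pos'])
snap('side','s14');crop('s14',230,100,410,280,3.4,'c24')"
```

```text
t: 14.78
ee_pos: [0.5823, -0.0223, 0.082]
tool_rot: [[-0.022, 1.0, 0.005], [1.0, 0.022, -0.0], [-0.001, 0.005, -1.0]]
ft_force: [6.5, 2.5, -4.4]
width: 0.0169
t: 15.2
ee_pos: [0.5617, -0.0046, 0.0822]
tool_rot: [[-0.022, 1.0, 0.007], [1.0, 0.022, 0.0], [0.0, 0.007, -1.0]]
ft_force: [20.9, -8.8, -9.2]
width: 0.0173
[ 0.56174364 -0.00455183  0.08215689]
```

View pics/c24.png

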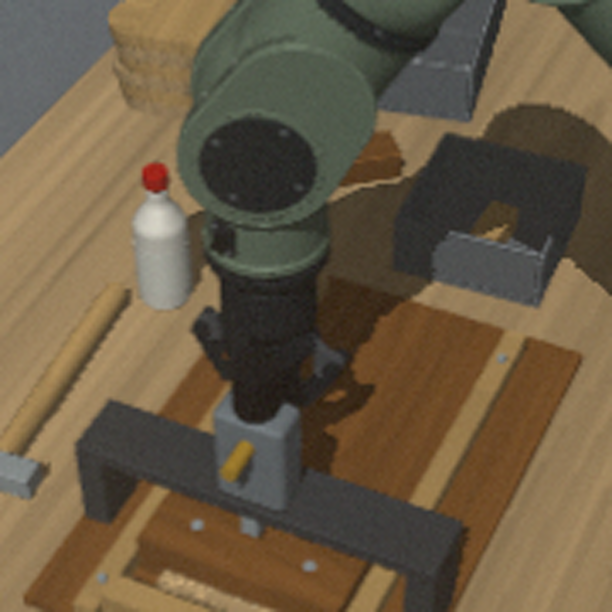

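```bash
python3 -m pendant '[0,0,0,-0.2,0.2,0,1, 0,0,0,-0.4,0.4,0,1, 0,0,0,-0.4,0.4,0,1]'
```

```text
t: 15.5
ee_pos: [0.5617, -0.0043, 0.0824]
tool_rot: [[-0.018, 1.0, 0.016], [1.0, 0.018, -0.005], [-0.005, 0.016, -1.0]]
ft_force: [34.5, -24.5, -25.4]
width: 0.0174
```

It's at a hard stop, at about the expected shut position. I'll relax, open, lift and check.

```bash
python3 -m pendant '[0,0,0,0,0,0,1, 0,0,0,0,0,0,0.4, 0,0,0,0,0,0,0.4,0,0,0,0,0,0,0.4,0,0,0,0,0,0,0.4,0,0,0,0,0,3,0.4,0,0,0,0,0,7,0.4,0,0,0,0,0,11,0.4]'; python3 -m pendant '[0,0,0,-2,-4,3,0.4, 0,0,0,-4,-8,3,0.4,0,0,0,-6,-12,3,0.4,0,0,0,-8,-16,3,0.4,0,0,0,-10,-19,3,0.4,0,0,0,-13,-22,3,0.4,0,0,0,-16,-24,3,0.4,0,0,0,-16,-24,3,0.4]';python3 -c "
from h import *
print(read_state()['ee_pos'])
snap('side','s15');crop('s15',230,100,410,280,3.4,'c25')
snap('top','t15');crop('t15',220,140,400,320,3.4,'c26')"
```

```text
t: 16.17
ee_pos: [0.5609, -0.004, 0.1936]
tool_rot: [[-0.019, 1.0, 0.015], [1.0, 0.019, -0.004], [-0.005, 0.014, -1.0]]
ft_force: [0.0, 0.7, 0.6]
width: 0.0513
t: 16.83
ee_pos: [0.3959, -0.2478, 0.2235]
tool_rot: [[-0.013, 1.0, 0.011], [1.0, 0.013, -0.006], [-0.006, 0.011, -1.0]]
ft_force: [-0.5, -0.5, -0.9]
width: 0.0511
[ 0.39589957 -0.24782478  0.22354327]
```

View pics/c25.png

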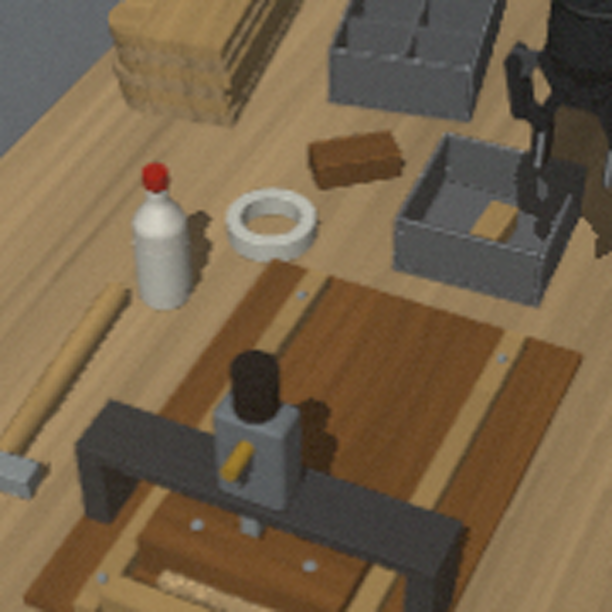

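View pics/c26.png

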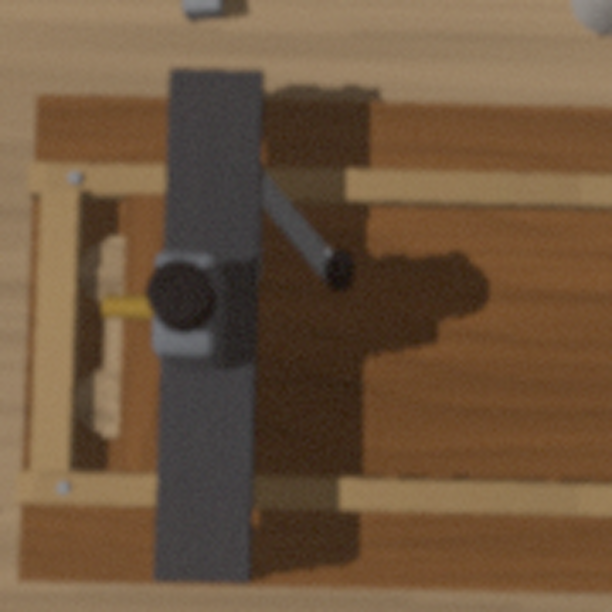

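View pics/t15.png

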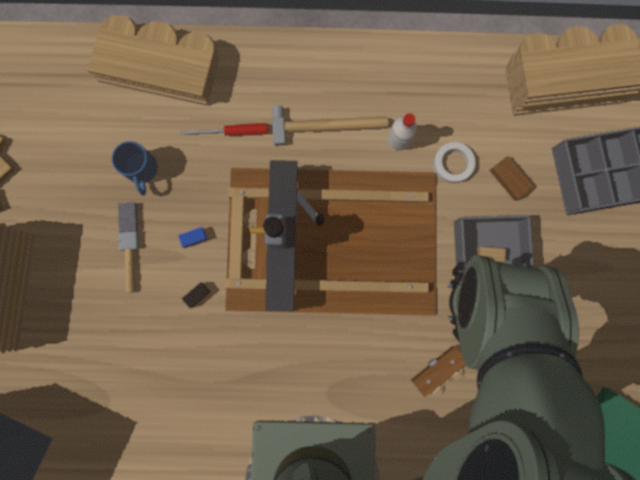

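```bash
python3 -c "
from h import *
g=load('t15')
p1=P(g,220+340/3.4-.35,140+268/3.4-.35,.115); p0=np.array([.6966,-.0034]); print(p1)
d=np.linalg.norm(p1[:2]-p0); print(d, 2*np.arcsin(d/.18))
from scipy.optimize import least_squares
# circle through TCP arc points, R=.09
A=np.array([[.6965,-.0036],[.6464,-.0351],[.5823,-.0223],[.5617,-.0045]])
r=least_squares(lambda c:np.hypot(*(A-c).T)-.09,[.628,.055]); c=r.x; print(c,r.fun)
for q in (A[0],A[-1],p0,p1[:2]):
  v=q-c; jx,jy=v[1],-v[0]; print(np.radians(220+.6-np.degrees(np.arctan2(jy,jx))%360))
"
```

```text
[ 0.55860779 -0.00191699  0.115     ]
0.13800017673197573 1.7472694447971227
[0.62899197 0.05441851] [-0.00098606  0.00119541 -0.00018981 -0.00055951]
-0.1522486609976583
1.5602500070799905
-0.15468638353840636
1.6044152448428821
```

The latch is at about 1.56–1.60 rad, the carrier is unchanged against the stop, the offcut is in the box, the bystanders are in place and the arm is clear. Handing in.

```bash
python3 -c "
from bench import *
print(job_done())"
```

```text
the job is handed in; nothing more can be done
None
```

The job is handed in at about 17 s of the 67 s allowed. My last checks showed every step met, but no verdict was reported back.

- **Offcut:** I picked the wooden one out of the track and released it inside the scrap box. Both cameras show it lying there after I let go.
- **Carrier:** I pushed it on the pad, first with the tool upright and then leaning about 45°, with about 6 N while it slid. At the stop the force jumped to about 33–38 N and it moved no further. The pictures show it about 0.01–0.02 rad from straight.
- **Latch:** I swung it by its grip to a hard stop. It measured about 1.56 rad from the arm position and about 1.60 rad from the final picture; the shut limit is 1.45 rad.
- **The rest:** The last pictures show the other things where they were. The gripper is open and touching nothing.

**Disagreement:** The push stopped about 5 mm further on than I had calculated. The crossbar's front also measured about 5–8 mm further forward than the given sizes imply. I put this down to uncertainty in where the fingertip touched the pad and in reading the shadowed edge. The force jump, the panel touching the stop and the latch shutting all point to the carrier being home.

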